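# Load the resin tray past the spring shutter of the curing tunnel

### The arm

A 6-joint arm with a two-finger parallel gripper is mounted at the origin on a cart in front of the work surface, level with it; the furniture and walls round the work are solid. World frame = base frame: x ahead of the robot, y to its left, z up, the work surface at z = 0. Lengths are in mm, angles in degrees, forces in N, time in s.
With the tool pointing down it reaches from about 350 to 850 mm from the base axis. Payload 8.1 kg.
Tool frame: the origin (TCP) lies at the very end of the fingers, on their centre line; the grasp point (between the pads) lies 19 mm behind it; z points along the fingers, y is the line along which they close (so a half turn about z gives the same grasp; the last joint's range is limited). The gripper opens to 85 mm and grips with 20 to 120 N. Pads are 22 mm wide; open, the fingers measure 114 mm over their backs; the gripper's body (76 mm by 85 mm) begins 54 mm behind the grasp point. The pads swing forward as they close: fully open they stand 13 mm farther back than shut.
Start: joints at [-80.409, 7.471, 85.268, -0, 87.261, -4.893], TCP at [150.09, -580.929, 231.292] pointing down, gripper open.
Joint ranges: [-169.43, 169.43], [-51.17, 129.36], [1.28, 143.12], [-76.62, 256.62], [0, 156.53], [-152.29, 152.29]. Speed limits (degrees/s): [136.94, 136.94, 159.86, 180, 180, 180].

### API

Orientations are given as [roll, pitch, yaw] about the fixed x, y, z axes, in that order (R = Rz(yaw) Ry(pitch) Rx(roll)).
In Python, from bench import sense, eyes, job, models gives the robot as it stands. The module is installed in compiled form; this text tells all that it offers.
- The arm moves only by the tool apply_moves, never from a script. Its argument "rows" is a list of rows, each a list of 6 numbers: the shift along the tool's x, y, z in mm, then the turn, a rotation vector about the tool's x, y, z in rad. In form: [[dx, dy, dz, rx, ry, rz], ...]. A call has exactly 5 rows; each row shifts and turns the commanded pose from where the row before left it, along the tool's axes as they then stand; what a row does not reach is not made up. A row lasts 1/8 s, in which the tool goes at most 62.5 mm and 10.7 degrees, less where a joint would pass 70% of its speed; a pose out of reach is approached as far as the arm can. A call is refused whole if a number of a shift passes 62.5 or a number of a turn 0.188, either way. A call with a gripper value outside its range is refused whole. "fingers" is the finger opening in mm, from 0 to 85.4, set as the call begins (left out, the last holds). The fingers move at their own pace and stop on an object; "grip_force" is the grip in N (left out, the last holds). Time passes only in rows, so rows that do not move let the fingers close, or fill a call up. It gives the time, the measured TCP pose, the force, the opening and the grip force at its end, in the units of the state.
- sense(): the state, without advancing time (a new reading comes with each control period).
- eyes.snapshot(name): name is "scene" or "top" or "wrist"; returns (picture, depth): 480x640x3 uint8, red, green, blue; 480x640 float32, mm along the optical axis (not along the pixel's ray), 0 where there is no reading.
- eyes.get_calibration(name): a dict with "intrinsics" (3x3 intrinsics, pixels), "D" ([k1, k2, p1, p2, k3] as OpenCV has them; the pictures are not rectified), "R" (3x3) and "t" (3): a world point X has camera coordinates R X + t; the wrist camera has in their place "mount" (4x4, takes a point from camera to tool coordinates, whose origin is the TCP and whose axes are the flange's). Camera axes: x right, y down, z forward; pixel columns grow to the right and rows downward; lengths in mm; the calibration is good to about 2 mm. A picture is of the moment at which its call begins: read the wrist's pose just before it. get_calibration takes no time and is no camera call.
- job.hand_in(): hands the job in; it is judged then, once.
Trained networks look in the newest picture that a camera, given by its name, has taken for a name from the list of things; names that differ only in an ending like _2 or _b are one class to them, and where a whole thing is asked for, a point or a joint stands for the part that bears it (a point fixed in the world has none). Each returns a list of dicts, best first, with "confidence" (0 to 1); they miss things now and then, are a little off and sometimes report something else, mostly with a low value. They report only what shows in the picture. A call takes as long as a camera call.
- models.boxes_of(name, camera): "xyz" ([x, y, z] in mm, in world coordinates, good to about 4 mm: the middle of the surface that is visible of it).
- models.cut_out(name, camera): "pixels" (480x640 bool, what is visible of it).
- models.place_of(name, camera): "xyz" ([x, y, z] in mm, in world coordinates, good to about 4 mm: a listed point, or the origin of a listed thing).
The state is a dict: "time": time; "joint_pos": joint angles; "qd": joint speeds; "joint_efforts": joint torques, N m; "tool_pos": TCP position; "tcp_rot": TCP orientation; "ft_force": force on the tool from outside, world axes, zero at the start; "wrist_torque": the same for the moment, N m; "finger_gap": finger opening in mm; "grip_force": force on a finger pad.
Only numpy, scipy, OpenCV 4.12 (cv2) and the standard library are available. Lean on these libraries where they do the work, as an engineer would, in place of code of your own. Each camera call takes 0.05 s, during which the arm holds its last target. There are 200 camera calls.

### The job

Load the tray of wet resin pieces into the small curing tunnel without picking anything up: press the long hold-open bar beside the chute down with one fingertip and keep it down so that the shutter stays raised, and meanwhile push the tray with the other finger against its upright tab, along the chute and under the raised shutter, until it is fully home against the stop inside the tunnel. Then take the hand away so that the spring drops the shutter fully shut behind the pan. The shutter must never touch the tray, the tray must not be lifted, and the things standing around stay where they are.

Things in the scene. Friction and masses are not known exactly. Their poses are not given: they have to be found in the camera images.
- chute: Fixed curing tunnel with loading chute: steel base plate 296 x 94 mm, two rails 56 mm apart (tops 13 mm above the base) leading into a grey tunnel (70 mm wide, 71 mm high, x = +9 to +95 mm). Origin: underside of the base plate (2 mm over the bench), mid-channel, at the shutter. x: feed direction, into the tunnel; y: toward the shaft and hold-open bar; z up. Channel floor at z = 6 mm
- stop_face (a point): Middle between the two rubber stop buffers inside the tunnel, on their front plane, 72 mm past the shutter (chute x = +72 mm, z = 15 mm); the front of the tray's pan comes to rest here
- shaft_end (a point): Outer end of the 8 mm shutter shaft. The shaft runs from here along chute x to x = +17 mm at chute y = +44 mm, z = 36 mm, in three bearing blocks at x = -195, -26 and +10 mm (8 mm thick, y = 36 to 52 mm, 44 mm high)
- shutter (a joint): Turn of shaft, blade and bar together, rad: 0 = shut, 0.90 = mechanical limit, grows as the bar is pressed down. From about 0.60 the tray passes clear under the blade; 0.70 to 0.85 is a good opening. A spring shuts it: about 2 N on the middle of the bar when shut, 4 to 5 N when open
- blade: Shutter blade, grey sheet 4 mm thick (chute x = -2 to +2 mm) across the channel. Shut, its lower edge is 15 mm above the base's underside, 3 mm above the tray's tongue. Raised, it slants up to about 90 mm above the base on the side away from the bar. Origin on the shaft axis at chute x = 0
- hold_bar: Hold-open bar: plate 152 mm long, 36 mm wide with black rubber face, outside the shaft, along the chute from x = -186 to -35 mm; 12 to 50 mm out from the shaft axis, low lip at its outer edge. Shut, it rises outward at 28 degrees. It turns about the shaft, so a fingertip sliding along it at constant height keeps the shutter angle. Origin on the shaft at chute x = 0; y outward along the plate
- bar_pad (a point): Middle of the bar's rubber face: chute x = -110 mm, 30 mm out from the shaft axis; moves with the bar (53 mm above the base when shut, about 30 mm with the shutter at 0.78). The bar may be pressed anywhere along its length
- tray: Loose slide tray in the chute: aluminium pan 64 mm long (x), 53 wide, 18 high, holding nine brass bezels; behind it a flat tongue (40 wide, 6 thick) with an upright push tab at its end. Origin: underside, middle of the pan; x: feed direction; pan front at +32 mm, back at -32 mm. 0.18 to 0.35 kg. Fully home, its origin is at chute x = +40 mm, the shut blade 6 mm behind the pan
- tab_back (a point): Middle of the back face of the tray's push tab (tray x = -89 mm, 25 mm above the tray's underside). The tab is 40 mm wide, 5 mm thick, its top 42 mm above the underside (48 mm above the base). With the tray home it stays outside, at chute x = -49 mm
- amber_bottle: bystander: brown bottle with black cap, 33 mm across, 63 mm high, beyond the tunnel; origin at its foot
- green_bottle: bystander: green bottle with black cap, 36 mm across, 71 mm high, beyond the tunnel; origin at its foot
- round_tin: bystander: round aluminium tin, 50 mm across, 25 mm high, right of the chute's open end; origin at its foot
- loupe: bystander: small folding loupe, 26 x 60 x 15 mm, right of the chute's open end; origin at its underside
- tweezers: bystander: black tweezers 140 mm long, 9 mm high, lying left of the tunnel; origin at the underside
- small_tin: bystander: round aluminium tin, 40 mm across, 22 mm high, left of the tunnel; origin at its foot
- bowl: bystander: black rubber mixing bowl, 91 mm across, 53 mm high, to the right; origin at its foot

How it is judged:
By the outcome, as a careful person would: the job done as asked, in the order asked, and still so for the second after the job is handed in, with the robot touching nothing.
It also fails if it takes over 43 s, if anything falls off the work surface, if the arm or the gripper's body presses on something with over 40 N, if the wrist force passes 120 N, or if a joint passes its speed limit or range.

## Working session

There is one attempt and no reset: what is moved stays moved. The work goes in short steps, Python scripts to look and compute and a tool call to move; the robot and the scene stay as the last step left them, time stands still between calls to the robot, and variables do not carry over. Pictures are saved under pics/ and viewed, at most 10 in all, crops included, and the job is handed in when it is done.

Besides the shell and the picture viewer there is one more tool, called by a JSON object that holds its "name" and its "arguments". apply_moves: Moves the arm, as the interface text tells. Its arguments: {"type":"object","properties":{"rows":{"type":"array"},"fingers":{"type":"number"},"grip_force":{"type":"number"}},"required":["rows"]}

```bash
mkdir -p pics
cat > h.py <<'E'
from bench import sense, eyes, job, models
import numpy as np, cv2
from scipy.spatial.transform import Rotation as Ro
def snap(n,f=None):
    p,d=eyes.snapshot(n)
    if f: cv2.imwrite('pics/'+f,p[:,:,::-1])
    return p,d
def st():
    s=sense();print({k:np.round(s[k],2) for k in ('time','tool_pos','tcp_rot','ft_force','finger_gap')});return s
E
python3 - <<'E'
from h import *
st()
pa,_=snap('scene');pb,_=snap('top')
cv2.imwrite('pics/a.png',np.hstack([cv2.resize(pa,(400,300)),cv2.resize(pb,(400,300))])[:,:,::-1])
cv2.imwrite('pics/top.png',pb[:,:,::-1]);cv2.imwrite('pics/scene.png',pa[:,:,::-1])
for c in ('scene','top'):
  print(c,eyes.get_calibration(c)['t'])
  for n in ('chute','stop_face','shaft_end','blade','hold_bar','bar_pad','tray','tab_back','round_tin','loupe','bowl','small_tin','tweezers','amber_bottle','green_bottle'):
    r=models.place_of(n,c)
    print(n,[(np.round(q['xyz'],1).tolist(),round(float(q['confidence']),2)) for q in r[:2]])
E
```

```text
{'time': np.float64(0.0), 'tool_pos': array([ 149.97, -580.37,  230.21]), 'tcp_rot': array([-1.7989e+02, -1.0000e-02,  1.4480e+01]), 'ft_force': array([ 0.3 , -0.59, -0.08]), 'finger_gap': np.float64(85.3)}
scene [423.24605468 214.34866818 875.0870124 ]
chute [([526.1, -6.7, 1.0], 0.85)]
stop_face [([526.1, 64.5, 12.7], 0.95), ([615.2, -278.3, 1.8], 0.56)]
shaft_end [([473.0, -206.3, 37.2], 0.63)]
blade [([480.2, -3.1, 34.8], 0.52)]
hold_bar [([481.3, -1.8, 41.2], 0.89), ([472.5, -204.4, 37.7], 0.47)]
bar_pad [([448.8, -117.3, 53.9], 0.68)]
tray [([524.3, -75.7, 8.9], 0.74), ([614.1, -279.8, 3.5], 0.45)]
tab_back [([518.0, -164.5, 34.0], 0.92), ([538.8, -312.2, 1.1], 0.55)]
round_tin [([616.5, -276.4, 0.7], 0.8)]
loupe [([541.9, -317.2, 0.2], 0.48)]
bowl [([544.5, -387.5, -1.6], 0.77), ([481.8, -6.8, 36.7], 0.42)]
small_tin [([459.2, 263.5, -0.7], 0.64), ([522.5, -78.3, 9.2], 0.64)]
tweezers [([581.2, 266.8, -1.8], 0.88), ([512.9, -168.5, 36.1], 0.36)]
amber_bottle [([691.8, 76.5, 1.7], 0.86)]
green_bottle [([694.6, 162.4, 0.1], 0.66), ([616.1, -280.1, 1.4], 0.44)]
top [ -82.83848385
[... 162 characters left out ...]
 36.8], 0.84), ([451.7, -110.6, 56.3], 0.17)]
blade [([480.9, -5.0, 36.7], 0.53)]
hold_bar [([544.7, -386.8, 1.8], 0.68), ([513.5, -164.8, 33.8], 0.54)]
bar_pad [([449.5, -113.4, 58.0], 0.94)]
tray [([523.9, -74.1, 6.3], 0.71)]
tab_back [([450.3, -112.0, 57.9], 0.69), ([510.2, -160.8, 35.3], 0.62)]
round_tin [([614.2, -276.4, 1.1], 0.88), ([466.1, -206.3, 38.5], 0.3)]
loupe [([539.6, -316.6, -0.7], 0.77), ([689.0, 164.3, -0.1], 0.72)]
bowl [([544.6, -385.5, 1.9], 0.61)]
small_tin [([461.1, 260.8, 0.5], 0.62)]
tweezers [([583.7, 268.3, 1.1], 0.76)]
amber_bottle [([687.9, 78.8, -2.8], 0.64), ([521.3, -72.9, 6.3], 0.29)]
green_bottle [([690.2, 162.2, -0.4], 0.58), ([470.0, -205.6, 37.8], 0.27)]
```

View pics/top.png

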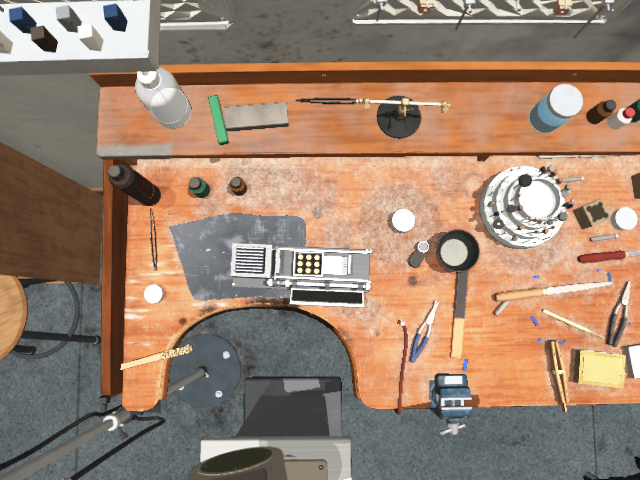

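View pics/scene.png

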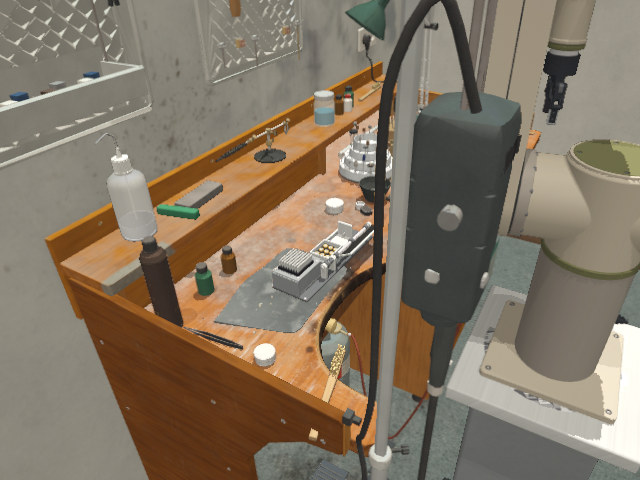

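The top view shows the chute's feed along world +y: tunnel at px (250,262), tray at (308,263), and the bar on the robot side at (328,297). The scene view agrees, so I'm moving above it with tool x along the feed, at a yaw of about 87°.

```bash
cat >> h.py <<'E'
def plan(target,yaw,n,roll=180,pitch=0):
    s=sense();p0=np.array(s['tool_pos']);R0=Ro.from_euler('xyz',s['tcp_rot'],degrees=True)
    R1=Ro.from_euler('xyz',[roll,pitch,yaw],degrees=True)
    rv=(R0.inv()*R1).as_rotvec()
    R=R0;p=p0
    for i in range(1,n+1):
        q=p0+(np.array(target)-p0)*i/n
        sh=R.inv().apply(q-p);print(np.round(sh,1).tolist()+np.round(rv/n,4).tolist());R=R*Ro.from_rotvec(rv/n);p=q
E
python3 - <<'E'
from h import *
c=eyes.get_calibration('wrist');print(np.round(c['mount'],3),c['intrinsics'])
plan([487,-180,230],87,10)
E
```

```text
[[ 1.00000e-03 -9.46000e-01 -3.24000e-01  8.46290e+01]
 [ 1.00000e+00  0.00000e+00  1.00000e-03 -4.40000e-01]
 [-1.00000e-03 -3.24000e-01  9.46000e-01 -1.42078e+02]
 [ 0.00000e+00  0.00000e+00  0.00000e+00  1.00000e+00]] [[418.75634734   0.         317.28095962]
 [  0.         418.75634734 238.16066242]
 [  0.           0.           1.        ]]
[42.6, -30.4, 0.1, -0.0, -0.0, -0.1266]
[46.1, -24.8, 0.1, -0.0, -0.0, -0.1266]
[48.9, -18.7, 0.1, -0.0, -0.0, -0.1266]
[50.9, -12.4, 0.1, -0.0, -0.0, -0.1266]
[52.0, -5.9, 0.1, -0.0, -0.0, -0.1266]
[52.4, 0.7, 0.1, -0.0, -0.0, -0.1266]
[51.9, 7.3, 0.1, -0.0, -0.0, -0.1266]
[50.5, 13.8, 0.1, -0.0, -0.0, -0.1266]
[48.4, 20.1, 0.1, -0.0, -0.0, -0.1266]
[45.4, 26.0, 0.1, -0.0, -0.0, -0.1266]
```

{"name": "apply_moves", "arguments": {"rows": [[42.6, -30.4, 0, 0, 0, -0.1266], [46.1, -24.8, 0, 0, 0, -0.1266], [48.9, -18.7, 0, 0, 0, -0.1266], [50.9, -12.4, 0, 0, 0, -0.1266], [52, -5.9, 0, 0, 0, -0.1266]], "fingers": 60}}

```text
time: 2.22
tool_pos: [319.3, -379.2, 231.5]
tcp_rot: [180.0, 0.0, 51.0]
ft_force: [0.0, -0.1, 0.0]
finger_gap: 60.1
grip_force: 0.0
```

{"name": "apply_moves", "arguments": {"rows": [[52.4, 0.7, 0, 0, 0, -0.1266], [51.9, 7.3, 0, 0, 0, -0.1266], [50.5, 13.8, 0, 0, 0, -0.1266], [48.4, 20.1, 0, 0, 0, -0.1266], [45.4, 26, 0, 0, 0, -0.1266]]}}

```text
time: 2.85
tool_pos: [487.9, -178.5, 231.6]
tcp_rot: [180.0, 0.0, 87.3]
ft_force: [0.5, -0.4, -0.1]
finger_gap: 60.4
grip_force: 0.0
```

```bash
cat >> h.py <<'E'
def world(d,s,cam='wrist'):
    c=eyes.get_calibration(cam);v,u=np.nonzero(d>0);z=d[v,u]
    n=cv2.undistortPoints(np.stack([u,v],1).astype(np.float64)[:,None],np.array(c['intrinsics']),np.array(c['D'],float))[:,0]
    P=np.c_[n*z[:,None],z]
    if cam=='wrist':
        M=np.array(c['mount']);P=P@M[:3,:3].T+M[:3,3]
        P=Ro.from_euler('xyz',s['tcp_rot'],degrees=True).apply(P)+s['tool_pos']
    else: P=(P-np.array(c['t']))@np.array(c['R'])
    return P,u,v
E
python3 - <<'E'
from h import *
s=st();p,d=snap('wrist','w1.png');np.savez('w1.npz',d=d,p=p,pos=s['tool_pos'],rot=s['tcp_rot'])
P,u,v=world(d,s)
for n in ('shaft_end','hold_bar','bar_pad','tray','tab_back','chute'):
    r=models.cut_out(n,'wrist')
    for q in r[:1]:
        m=q['pixels'][v,u];Q=P[m]
        print(n,round(float(q['confidence']),2),m.sum(),np.round(np.percentile(Q,[2,50,98],axis=0),1).tolist() if m.sum() else '')
    print('   place',[(np.round(q['xyz'],1).tolist(),round(float(q['confidence']),2)) for q in models.place_of(n,'wrist')[:2]])
E
```

```text
{'time': np.float64(2.85), 'tool_pos': array([ 487.9 , -178.51,  231.57]), 'tcp_rot': array([1.7996e+02, 2.0000e-02, 8.7260e+01]), 'ft_force': array([ 0.49, -0.43, -0.13]), 'finger_gap': np.float64(60.4)}
shaft_end 0.88 25601 [[433.1, -200.6, 5.9], [474.9, -112.0, 39.0], [555.6, -25.4, 63.0]]
   place [([468.4, -202.7, 36.8], 0.83), ([519.8, -75.2, 9.4], 0.49)]
hold_bar 0.82 10899 [[431.4, -184.6, 41.8], [449.7, -106.7, 54.6], [478.7, -38.8, 63.6]]
   place []
bar_pad 0.86 11053 [[430.6, -185.7, 39.4], [449.7, -106.7, 54.5], [478.7, -38.7, 63.6]]
   place [([448.0, -109.7, 54.7], 0.75)]
tray 0.75 9297 [[497.0, -158.9, 12.3], [520.4, -92.4, 15.1], [546.2, -43.3, 49.3]]
   place [([520.9, -76.0, 7.8], 0.97)]
tab_back 0.72 12588 [[431.5, -184.7, 38.8], [452.6, -106.4, 53.0], [480.4, -38.3, 63.5]]
   place [([517.3, -161.1, 33.4], 0.83)]
chute 0.64 25386 [[433.6, -200.3, 5.9], [474.9, -111.6, 38.9], [555.5, -25.4, 63.0]]
   place []
```

View pics/w1.png

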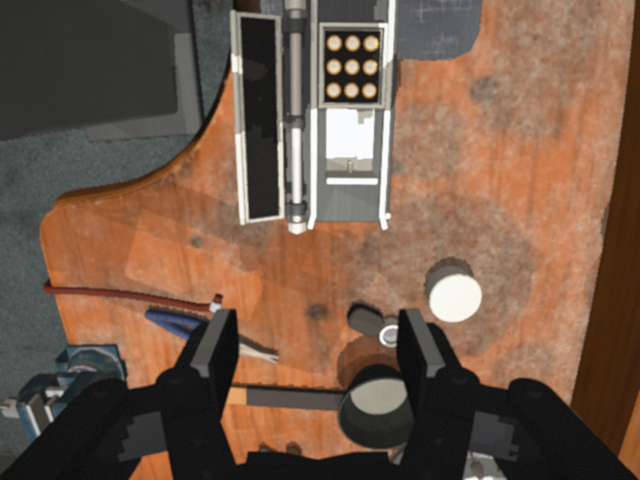

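The wrist view shows the chute nearly straight along image-up, the bar at columns 235–283, the shaft at column 295, and the tab at (352,181). Next I'm fitting lines to the shaft, bar and tab for an accurate frame.

Run:
```python
from h import *
z=np.load('w1.npz');s=dict(tool_pos=z['pos'],tcp_rot=z['rot']);P,u,v=world(z['d'],s)
x,y,h=P.T
# bar plane
bx=(x>438)&(x<456)&(y>-180)&(y<-45)&(h>45)&(h<66)
A=np.c_[x[bx],y[bx],np.ones(bx.sum())];k=np.linalg.lstsq(A,h[bx],rcond=None)[0]
print('bar plane',k,'yaw dir',np.degrees(np.arctan2(k[0],k[1])),'slope',np.degrees(np.arctan(np.hypot(k[0],k[1]))), 'z@448,-112',k@[448,-112,1])
# shaft ridge per y bin
c=[]
for yy in np.arange(-185,-40,5):
    m=(abs(y-yy)<2.5)&(x>466)&(x<490)&(h>37)&(h<46.5)
    if m.sum()>10:c.append((yy,np.median(x[m]),np.median(h[m])))
c=np.array(c);print(np.polyfit(c[:,0],c[:,1],1),c[::4].round(1).tolist())
# tab
m=(h>46)&(h<56)&(x>492)&(x<550)&(y<-140)&(y>-175)
Q=P[m];print('tab',m.sum(),np.percentile(Q,[1,50,99],axis=0).round(1).tolist())
for a,b in((495,507),(507,520),(520,532),(532,545)):
    q=Q[(Q[:,0]>a)&(Q[:,0]<b)];print(a,np.percentile(q[:,1],[2,50,98]).round(1))
# rails: high points z 12-18 edges
r=[]
for yy in np.arange(-190,-170,4):
    m=(abs(y-yy)<2)&(h>11.5)&(h<20)&(x>480)&(x<565);X=np.sort(x[m]);print(yy,np.percentile(X,[1,10,50,90,99]).round(1) if len(X) else '')
# bench & floor
m=(x>600)&(y<-120)&(y>-200);print('bench',np.median(h[m]))
m=(x>505)&(x<535)&(y>-190)&(y<-172);print('floor',np.median(h[m]))
```

```text
bar plane [-5.04287834e-01  2.46294423e-02  2.84126293e+02] yaw dir -87.2038931687054 slope 26.788704571354682 z@448,-112 55.446846098697705
[3.82756194e-02 4.79558848e+02] [[-185.0, 472.8, 43.6], [-165.0, 473.1, 40.8], [-145.0, 474.3, 40.7], [-125.0, 474.9, 40.8], [-105.0, 476.0, 40.8], [-85.0, 476.7, 40.8], [-65.0, 477.1, 41.0], [-45.0, 476.6, 43.4]]
tab 350 [[497.6, -162.9, 46.2], [517.9, -159.4, 49.5], [536.7, -156.5, 51.2]]
495 [-160.8 -158.4 -156.4]
507 [-162.3 -159.1 -156.8]
520 [-162.8 -160.  -157.6]
532 [-163.  -160.4 -158. ]
-190 [482.9 483.8 543.6 547.7 548.7]
-186 [483.1 484.  487.6 547.5 548.6]
-182 [483.2 484.1 515.9 547.7 548.7]
-178 [483.5 484.4 544.4 548.2 549.1]
-174 [483.7 484.6 488.2 548.4 549.6]
bench -0.2873565793874491
floor 264.41655172236926
```

{"name": "apply_moves", "arguments": {"rows": [[-0.3, -1.5, 32, 0, 0, 0], [-0.3, -1.5, 32, 0, 0, 0], [-0.3, -1.5, 32, 0, 0, 0], [-0.3, -1.5, 32, 0, 0, 0], [-0.3, -1.5, 32, 0, 0, 0]]}}

```text
time: 4.12
tool_pos: [479.1, -181.3, 70.4]
tcp_rot: [180.0, 0.0, 87.0]
ft_force: [0.4, -0.6, -0.4]
finger_gap: 60.3
grip_force: 0.0
```

Run:
```python
from h import *
s=st();p,d=snap('wrist','w2.png')
P,u,v=world(d,s)
# finger tips: pixels belonging to gripper (lower part of the picture), in tool frame
T=Ro.from_euler('xyz',s['tcp_rot'],degrees=True).inv().apply(P-s['tool_pos'])
for sg in (-1,1):
    m=(abs(T[:,0])<16)&(T[:,1]*sg>20)&(T[:,1]*sg<60)&(T[:,2]>-60)&(T[:,2]<9)
    print(sg,m.sum(),np.percentile(T[m],[0,2,50,98,100],axis=0).round(1).tolist() if m.sum() else '')
```

```text
{'time': np.float64(4.12), 'tool_pos': array([ 479.14, -181.32,   70.42]), 'tcp_rot': array([1.7998e+02, 1.0000e-02, 8.6990e+01]), 'ft_force': array([ 0.37, -0.57, -0.37]), 'finger_gap': np.float64(60.25)}
-1 9740 [[-12.6, -60.0, -60.0], [-8.5, -57.2, -59.8], [8.0, -39.3, -49.7], [14.2, -28.8, 7.9], [15.9, -25.8, 9.0]]
1 9015 [[-11.8, 27.5, -60.0], [-8.6, 30.6, -59.8], [8.1, 39.4, -50.4], [14.2, 57.3, -9.8], [15.4, 60.0, -3.1]]
```

View pics/w2.png

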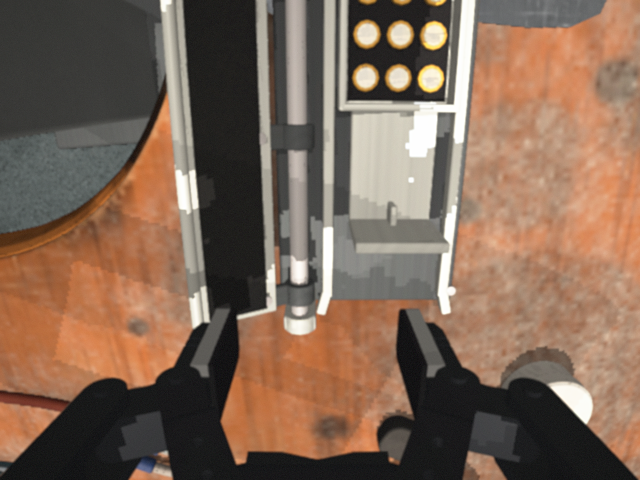

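The tips sit clear: the bar finger over the bar (px 222,310), and the other behind the tab (px 398,238). Fingertips are about 5 mm behind the nominal TCP. I'm pressing down partway.

{"name": "apply_moves", "arguments": {"rows": [[0, 0.5, 7, 0, 0, -0.007], [0, 0.3, 7, 0, 0, 0], [0, 0, 7, 0, 0, 0], [0, 0, 7, 0, 0, 0], [0, 0, 6, 0, 0, 0]]}}

```text
time: 4.8
tool_pos: [480.3, -181.3, 37.4]
tcp_rot: [180.0, 0.0, 87.4]
ft_force: [-2.0, -0.4, 3.7]
finger_gap: 60.1
grip_force: 2.2
```

```bash
cat >> h.py <<'E'
def bar(f=None):
    s=st();p,d=snap('wrist',f);P,u,v=world(d,s)
    f0=np.array([.045,.999]);n=np.array([-.999,.045]);O=np.array([524.1,-5.])
    X=(P[:,:2]-O)@f0;Y=(P[:,:2]-O)@n;h=P[:,2]
    t=(np.array(s['tool_pos'][:2])-O);print('tcp chute',(t@f0).round(1),(t@n).round(1))
    lo=t@f0+16
    m=(Y>62)&(Y<86)&(X>lo)&(X<-45)&(h>14)&(h<66)
    A=np.c_[Y[m]-74,np.ones(m.sum())];hh=h[m];w=np.ones(len(hh),bool)
    for _ in range(5):
        k=np.linalg.lstsq(A[w],hh[w],rcond=None)[0];r=abs(hh-A@k);w=r<max(1.5,2*np.median(r))
    a=np.degrees(np.arctan(k[0]));print('bar',m.sum(),w.sum(),'slope',a.round(1),'theta',np.radians(27.4-a).round(3),'h@r30',k[1].round(1))
    m=(h>44)&(h<56)&(abs(Y)<19)&(X>t@f0+12)&(X<-30);q=X[m]
    if len(q)>20:print('tab back',np.percentile(q,[3,50,97]).round(1))
    return s,P,X,Y,h
E
python3 -c "
from h import *
bar('w3.png')"
```

```text
{'time': np.float64(4.8), 'tool_pos': array([ 480.25, -181.31,   37.43]), 'tcp_rot': array([1.7999e+02, 2.0000e-02, 8.7430e+01]), 'ft_force': array([-2.04, -0.45,  3.68]), 'finger_gap': np.float64(60.09)}
tcp chute -178.1 35.9
bar 21532 21089 slope 3.5 theta 0.417 h@r30 42.4
tab back [-156.8 -153.2 -151.7]
```

{"name": "apply_moves", "arguments": {"rows": [[0, 0, 2, 0, 0, 0], [0, 0, 2, 0, 0, 0], [0, 0, 2, 0, 0, 0], [0, 0, 1, 0, 0, 0], [0, 0, 0, 0, 0, 0]]}}

```text
time: 5.48
tool_pos: [480.0, -181.2, 30.4]
tcp_rot: [-180.0, 0.0, 87.4]
ft_force: [-2.7, -0.5, 5.0]
finger_gap: 60.1
grip_force: 2.9
```

```bash
python3 -c "
from h import *
bar('w4.png')"
```

```text
{'time': np.float64(5.48), 'tool_pos': array([ 479.99, -181.2 ,   30.44]), 'tcp_rot': array([-1.7998e+02,  1.0000e-02,  8.7420e+01]), 'ft_force': array([-2.73, -0.54,  5.04]), 'finger_gap': np.float64(60.06)}
tcp chute -178.0 36.1
bar 19255 19002 slope -13.9 theta 0.721 h@r30 33.2
tab back [-156.8 -153.2 -151.7]
```

{"name": "apply_moves", "arguments": {"rows": [[0, 0, 1.2, 0, 0, 0], [3, 0, 0, 0, 0, 0], [3, 0, 0, 0, 0, 0], [3, 0, 0, 0, 0, 0], [3, 0, 0, 0, 0, 0]]}}

```text
time: 6.15
tool_pos: [481.3, -170.1, 29.9]
tcp_rot: [179.9, 0.1, 87.4]
ft_force: [-1.4, -4.8, 5.3]
finger_gap: 59.6
grip_force: 3.3
```

```bash
python3 -c "
from h import *
bar('w5.png')"
```

```text
{'time': np.float64(6.15), 'tool_pos': array([ 481.26, -170.09,   29.88]), 'tcp_rot': array([1.7992e+02, 1.1000e-01, 8.7420e+01]), 'ft_force': array([-1.37, -4.79,  5.35]), 'finger_gap': np.float64(59.62)}
tcp chute -166.9 35.4
bar 18753 18519 slope -16.1 theta 0.759 h@r30 32.0
tab back [-154.6 -151.1 -149.7]
```

View pics/w5.png

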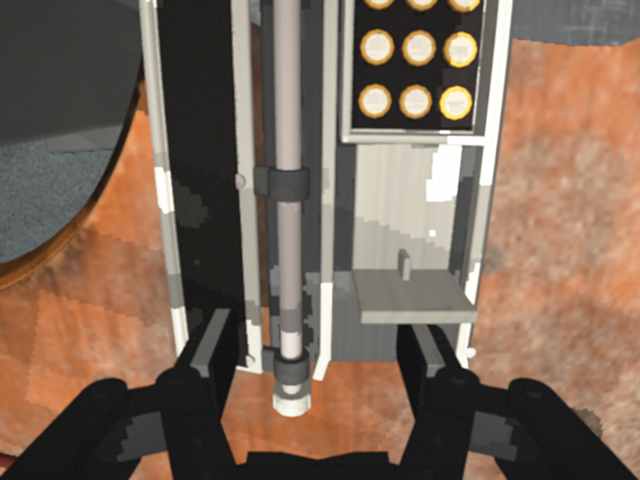

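Tab contact made and the tray moved 2 mm; shutter is at about 0.76. Pushing on.

{"name": "apply_moves", "arguments": {"rows": [[5, 0, 0, 0, 0, 0], [6, 0, 0, 0, 0, 0], [6, 0, 0, 0, 0, 0], [6, 0, 0, 0, 0, 0], [4, 0, 0, 0, 0, 0]]}}

```text
time: 6.82
tool_pos: [482.6, -143.0, 30.0]
tcp_rot: [179.9, 0.1, 87.4]
ft_force: [-2.4, -4.0, 6.4]
finger_gap: 60.3
grip_force: 3.4
```

```bash
python3 -c "
from h import *
bar('w6.png')"
```

```text
{'time': np.float64(6.82), 'tool_pos': array([ 482.58, -143.02,   29.95]), 'tcp_rot': array([1.7991e+02, 1.1000e-01, 8.7430e+01]), 'ft_force': array([-2.4, -4. ,  6.4]), 'finger_gap': np.float64(60.33)}
tcp chute -139.7 35.3
bar 14364 14220 slope -15.9 theta 0.756 h@r30 32.1
tab back [-127.5 -123.9 -122.6]
```

{"name": "apply_moves", "arguments": {"rows": [[6, 0, 0.1, 0, 0, 0], [6, 0, 0.1, 0, 0, 0], [6, 0, 0.1, 0, 0, 0], [6, 0, 0.1, 0, 0, 0], [6, 0, 0, 0, 0, 0]]}}

```text
time: 7.5
tool_pos: [484.1, -113.2, 29.7]
tcp_rot: [179.9, 0.1, 87.4]
ft_force: [-2.0, -4.7, 7.1]
finger_gap: 60.0
grip_force: 3.7
```

```bash
python3 -c "
from h import *
bar('w7.png')"
```

```text
{'time': np.float64(7.5), 'tool_pos': array([ 484.14, -113.22,   29.72]), 'tcp_rot': array([1.7989e+02, 1.2000e-01, 8.7420e+01]), 'ft_force': array([-1.98, -4.71,  7.07]), 'finger_gap': np.float64(60.04)}
tcp chute -109.9 35.0
bar 8025 7968 slope -16.6 theta 0.769 h@r30 31.7
tab back [-97.6 -94.1 -92.8]
```

{"name": "apply_moves", "arguments": {"rows": [[6, 0, 0, 0, 0, 0], [6, 0, 0, 0, 0, 0], [6, 0, 0, 0, 0, 0], [6, 0, 0, 0, 0, 0], [6, 0, 0, 0, 0, 0]]}}

```text
time: 8.18
tool_pos: [485.4, -83.1, 29.6]
tcp_rot: [179.9, 0.1, 87.4]
ft_force: [-2.5, -4.9, 6.8]
finger_gap: 60.4
grip_force: 3.7
```

```bash
python3 -c "
from h import *
bar('w8.png')"
```

```text
{'time': np.float64(8.18), 'tool_pos': array([485.41, -83.11,  29.63]), 'tcp_rot': array([1.799e+02, 1.000e-01, 8.742e+01]), 'ft_force': array([-2.55, -4.9 ,  6.78]), 'finger_gap': np.float64(60.42)}
tcp chute -79.8 35.1
bar 2764 2753 slope -16.7 theta 0.77 h@r30 31.7
tab back [-67.5 -64.  -62.6]
```

View pics/w8.png

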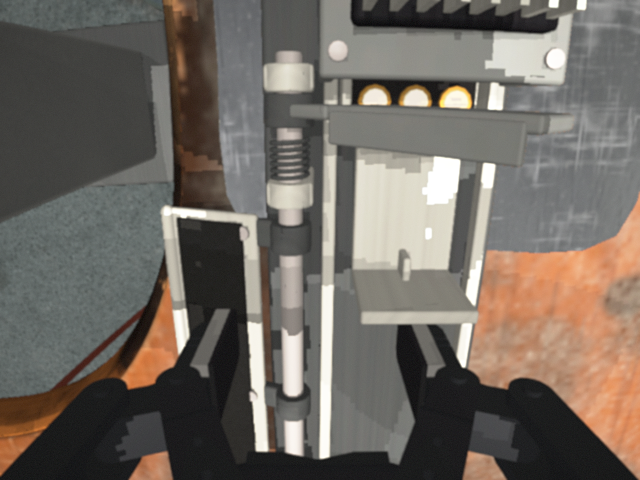

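The pan is sliding under the raised blade (px 425,130), with the tab at row 315 still square to the finger. About 18 mm remains.

{"name": "apply_moves", "arguments": {"rows": [[4, 0, 0, 0, 0, 0], [4, 0, 0, 0, 0, 0], [3, 0, 0, 0, 0, 0], [2, 0, 0, 0, 0, 0], [2, 0, 0, 0, 0, 0]]}}

```text
time: 8.85
tool_pos: [486.0, -68.1, 29.5]
tcp_rot: [179.9, 0.1, 87.4]
ft_force: [-2.4, -5.3, 6.6]
finger_gap: 60.1
grip_force: 3.6
```

{"name": "apply_moves", "arguments": {"rows": [[0.7, 0, 0, 0, 0, 0], [0.7, 0, 0, 0, 0, 0], [0.7, 0, 0, 0, 0, 0], [0.7, 0, 0, 0, 0, 0], [0.7, 0, 0, 0, 0, 0]]}}

```text
time: 9.48
tool_pos: [486.2, -64.7, 29.5]
tcp_rot: [179.9, 0.1, 87.4]
ft_force: [-2.1, -4.8, 6.1]
finger_gap: 59.8
grip_force: 3.6
```

```bash
python3 -c "
from h import *
bar('w9.png')"
```

```text
{'time': np.float64(9.48), 'tool_pos': array([486.16, -64.68,  29.55]), 'tcp_rot': array([1.7991e+02, 9.0000e-02, 8.7420e+01]), 'ft_force': array([-2.07, -4.77,  6.06]), 'finger_gap': np.float64(59.81)}
tcp chute -61.3 35.2
bar 56 55 slope -16.6 theta 0.768 h@r30 31.5
tab back [-49.  -45.5 -44.2]
```

Estimated home, but there is no force rise yet; continuing in small steps.

{"name": "apply_moves", "arguments": {"rows": [[0.5, 0, 0, 0, 0, 0], [0.5, 0, 0, 0, 0, 0], [0.5, 0, 0, 0, 0, 0], [0.5, 0, 0, 0, 0, 0], [0.5, 0, 0, 0, 0, 0]]}}

```text
time: 10.15
tool_pos: [486.2, -63.7, 29.7]
tcp_rot: [179.9, 0.2, 87.4]
ft_force: [-4.1, -15.2, 7.0]
finger_gap: 59.8
grip_force: 8.6
```

{"name": "apply_moves", "arguments": {"rows": [[0.5, 0, 0, 0, 0, 0], [0.5, 0, 0, 0, 0, 0], [0, 0, 0, 0, 0, 0], [0, 0, 0, 0, 0, 0], [0, 0, 0, 0, 0, 0]]}}

```text
time: 10.78
tool_pos: [486.2, -63.6, 29.8]
tcp_rot: [179.9, 0.3, 87.4]
ft_force: [-4.5, -16.8, 7.9]
finger_gap: 60.1
grip_force: 10.0
```

```bash
python3 -c "
from h import *
s,P,X,Y,h=bar('w10.png')
for a in (-18,-9,0,9):
    m=(h>44)&(h<56)&(Y>a)&(Y<a+9)&(X<-30)&(X>-56);print(a,np.percentile(X[m],[3,50,97]).round(1))"
```

```text
{'time': np.float64(10.78), 'tool_pos': array([486.24, -63.58,  29.82]), 'tcp_rot': array([179.9 ,   0.3 ,  87.37]), 'ft_force': array([ -4.46, -16.84,   7.94]), 'finger_gap': np.float64(60.07)}
tcp chute -60.2 35.2
bar 0 0 slope 0.0 theta 0.478 h@r30 0.0
tab back [-48.  -44.5 -43.3]
-18 [-52.4 -44.7 -43.4]
-9 [-53.  -46.8 -43.4]
0 [-54.9 -46.4 -43.3]
9 [-48.2 -44.4 -43.2]
  return _methods._mean(a, axis=axis, dtype=dtype,
  ret = ret.dtype.type(ret / rcount)
```

The tray is home: the force rose to 17 N with the tab back at chute x ≈ -48. Backing off the tab with the bar still held down, then lifting.

{"name": "apply_moves", "arguments": {"rows": [[-2, 0, 0, 0, 0, 0], [-2, 0, 0, 0, 0, 0], [-3, 0, 0, 0, 0, 0], [-4, 0, 0, 0, 0, 0], [-3, 0, 0, 0, 0, 0]]}}

```text
time: 11.45
tool_pos: [485.2, -73.5, 29.0]
tcp_rot: [180.0, -0.1, 87.4]
ft_force: [-1.6, 3.0, 5.2]
finger_gap: 59.8
grip_force: 2.9
```

{"name": "apply_moves", "arguments": {"rows": [[0, 0, -3, 0, 0, 0], [0, 0, -5, 0, 0, 0], [0, 0, -6, 0, 0, 0], [0, 0, -6, 0, 0, 0], [0, 0, -6, 0, 0, 0]]}}

```text
time: 12.08
tool_pos: [484.6, -74.3, 54.9]
tcp_rot: [-180.0, 0.0, 87.4]
ft_force: [-0.5, -0.7, 0.1]
finger_gap: 60.2
grip_force: 0.0
```

{"name": "apply_moves", "arguments": {"rows": [[0, 0, -8, 0, 0, 0], [-10, 0, -25, 0, 0, 0], [-20, 0, -30, 0, 0, 0], [-25, 0, -35, 0, 0, 0], [-25, 0, -35, 0, 0, 0]]}}

```text
time: 12.7
tool_pos: [480.8, -154.6, 188.8]
tcp_rot: [-180.0, -0.0, 87.4]
ft_force: [-0.4, -0.2, -0.1]
finger_gap: 60.2
grip_force: 0.0
```

Run:
```python
from h import *
s,P,X,Y,h=bar('w11.png')
m=(h>44)&(h<54)&(abs(Y)<17)&(X<-30)&(X>-60);print('tab',np.percentile(X[m],[3,50,97]).round(1),np.median(h[m]))
m=(abs(X)<6)&(Y>-25)&(Y<25);print('blade top h',np.percentile(h[m],[5,50,95]).round(1))
for n in ('tray','tab_back','bar_pad'):
    print(n,[(np.round(q['xyz'],1).tolist(),round(float(q['confidence']),2)) for q in models.place_of(n,'wrist')[:2]])
```

```text
{'time': np.float64(12.7), 'tool_pos': array([ 480.79, -154.65,  188.84]), 'tcp_rot': array([-1.7996e+02, -1.0000e-02,  8.7440e+01]), 'ft_force': array([-0.43, -0.21, -0.08]), 'finger_gap': np.float64(60.2)}
tcp chute -151.4 36.5
bar 5704 5093 slope 27.8 theta -0.006 h@r30 57.0
tab back [-49.2 -46.8 -44.4]
tab [-49.3 -46.9 -44.4] 49.380243710501944
blade top h [ 6.7 13.  14.4]
tray []
tab_back [([516.1, -51.3, 33.6], 0.92)]
bar_pad [([446.3, -111.0, 55.7], 0.86)]
```

View pics/w11.png

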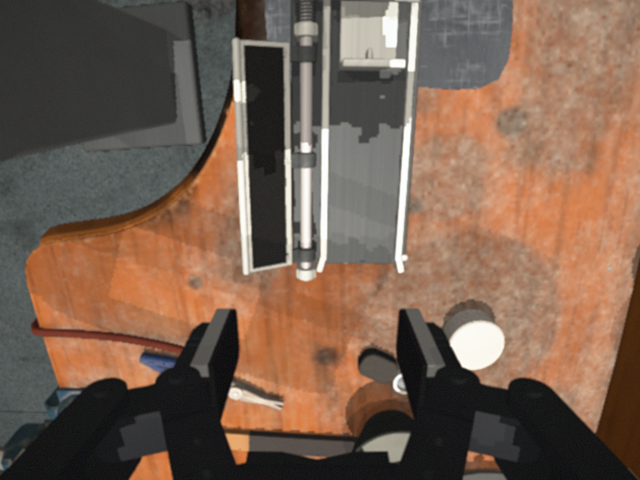

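The shutter is shut (bar back to 27.8°, theta about 0). The tab is at chute x ≈ -49, which is the home position, at its original height of 49 mm. The tin and loupe look undisturbed and the hand is clear.

```bash
python3 -c "
from h import *
print(job.hand_in())"
```

```text
the job is handed in; nothing more can be done
None
```

The tray is home against the stop, the shutter is shut behind the pan, the hand is clear, and the job was handed in at about 13 s; the hand-in returned no verdict.

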